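# Push the jam jars home against the condiment rail

### The job

Tidy the breakfast sideboard: with the fingertips, push the two jam jars that stand in front of the wooden condiment rail back along the surface until each stands touching the back board of the rail, each in a bay of its own. Only push them: do not pick them up or tip them. Leave the baked things that stand around where they are.

Things in the scene. Friction and masses are not known exactly. Their poses are not given: they have to be found in the camera images.
- jar_a: One jam jar, upright and round: 60 mm diameter, 70 mm high with its lid, about 0.2 kg, slides on the surface. Origin at the centre of its underside, z up along its axis; its yaw does not matter. It starts out on the open surface, roughly in front of one of the three bays of the rail, 85 to 135 mm short of its place.
- jar_b: The other jam jar, upright and round: 60 mm diameter, 70 mm high with its lid, about 0.2 kg, slides on the surface. Origin at the centre of its underside, z up along its axis; its yaw does not matter. It starts out on the open surface, roughly in front of one of the three bays of the rail, 85 to 135 mm short of its place.
- jar_rail: Fixed pale wooden rail. Upright back board 353 mm long (y), 12 thick (x), 60 high. Four 8 mm fins reach 50 mm forward from it at y = -172.5, -57.5, 57.5, 172.5 mm (outer two 45 mm high, inner 30), making three bays 107 mm wide, open to -x and above, without a floor. Origin: middle of the board's underside, on the surface; x to the back (front face at x = -6 mm), z up.
- bay_left (a point): Home spot of the rail's left bay (rail y = +115 mm): on the surface, mid-way between the fins, 30 mm before the board, where the axis of a jar touching the board stands (rail x = -36 mm). Axes as the rail's.
- bay_mid (a point): The same spot in the middle bay (rail y = 0).
- bay_right (a point): The same spot in the right bay (rail y = -115 mm).
- bun: Brioche bun, golden, round, 67 mm across and 49 mm high, to be left alone. It stands in a row with the jars, in front of one of the bays (any of the three), as close as about 15 mm to a jar. Origin at the centre of its underside.
- muffin: Dark chocolate muffin in a pleated paper case, 80 mm across, 59 mm high, to be left alone; right of the work. Origin at the centre of its underside.
- twist: Long golden plaited pastry, 92 x 162 x 58 mm, to be left alone; right of the work. Origin at the centre of its underside.
- rye: End piece of a dark rye loaf, 98 x 120 x 64 mm, to be left alone; well to the right. Origin at the centre of its underside.
- small_pastry: Small flat golden pastry, 86 x 85 x 34 mm, to be left alone; left of the work. Origin at the centre of its underside.
Things that resemble listed ones, but are neither listed nor needed, are in the scene too. Leave any green, purple or red look-alike of the jar_a alone.

How it is judged:
By the outcome, as a careful person would: the job done as asked, in the order asked, and still so for the second after the job is handed in, with the robot touching nothing.
It also fails if it takes over 48 s, if anything falls off the work surface, if the arm or the gripper's body presses on something with over 40 N, if the wrist force passes 120 N, or if a joint passes its speed limit or range.

### The arm

A 6-joint arm with a two-finger parallel gripper is mounted at the origin on a cart in front of the work surface, level with it; the furniture and walls round the work are solid. World frame = base frame: x ahead of the robot, y to its left, z up, the work surface at z = 0. Lengths are in m, angles in rad, forces in N, time in s.
With the tool pointing down it reaches from about 0.325 to 0.875 m from the base axis. Payload 4.4 kg.
Tool frame: the origin (TCP) lies midway between the tips of the shut fingers; the grasp point (between the pads) lies 19 mm behind it (pinch_z is the distance from the TCP to the grasp point, in m); z points along the fingers, y is the direction in which the jaws open and shut (so a half turn about z gives the same grasp; the last joint's range is limited). The gripper opens to 85 mm and grips with 20 to 120 N. Pads are 22 mm wide; open, the fingers measure 114 mm over their backs; the gripper's body (76 mm by 85 mm) begins 54 mm behind the grasp point. The pads swing forward as they close: fully open they stand 13 mm farther back than shut.
Start: joints at [-1.377, 0.207, 1.542, -0, 1.393, -0.15], TCP at [0.194, -0.541, 0.231] pointing down, gripper open.
Joint ranges: [-2.73, 2.73], [-0.86, 2.22], [0.23, 2.46], [-1.11, 4.25], [0.08, 2.63], [-2.82, 2.82]. Speed limits (rad/s): [2.79, 2.79, 3.14, 3.14, 3.14, 3.14].

### API

Orientations are given as a unit quaternion [w, x, y, z].
In Python, from workcell import * gives the robot as it stands.
- The arm moves only by the tool servo_tool, never from a script. Its argument "series" is a list of rows, each a list of 3 entries, a list of its own where there are three numbers: the shift along the tool's x, y, z in m, then the turn about the tool's z in rad, then the finger opening in m, from 0 to 0.0854. In form: [[[dx, dy, dz], spin, grip], ...]. A call has 1 to 8 rows; each row is the pose to reach, as a shift and turn from the pose commanded when the call began, along the tool's axes at that moment; what a row does not reach only later rows make up. A row lasts 1/12 s, in which the tool goes at most 41.7 mm and 7.16 degrees, less where a joint would pass 70% of its speed; a pose out of reach is approached as far as the arm can. A call with a gripper value outside its range is refused whole. The fingers move at their own pace and stop on an object; "force" is the grip in N (left out, the last holds). Time passes only in rows, so rows that repeat a pose let the fingers close. It gives the time, the measured TCP pose, the force and the opening at its end, in the units of the state.
- state(): the state, without advancing time (a new reading comes with each control period).
- capture(name): name is "scene" or "side" or "wrist"; returns a dict with "img" (480x640x3 uint8, red, green, blue), "z_map" (480x640 float32, m along the optical axis (not along the pixel's ray), 0 where there is no reading), "intrinsics" (3x3 intrinsics, pixels), "R" (3x3) and "t" (3): a world point X has camera coordinates R X + t; the wrist camera has in their place "T_tool_cam" (4x4, takes a point from camera to tool coordinates, whose origin is the TCP and whose axes are the flange's). Camera axes: x right, y down, z forward; pixel columns grow to the right and rows downward; lengths in m; the calibration is good to about 2 mm. A picture is of the moment at which its call begins: read the wrist's pose just before it.
- sign_off(): hands the job in, once; it reports no verdict.
The state is a dict: "t": time; "joints": joint angles; "qd": joint speeds; "effort": joint torques, N m; "tcp_pos": TCP position; "eef_rot": TCP orientation; "force": force on the tool from outside, world axes, zero at the start; "moment": the same for the moment, N m; "width": finger opening in m.
Only numpy, scipy, OpenCV 4.12 (cv2) and the standard library are available. Lean on these libraries where they do the work, as an engineer would, in place of code of your own. Each camera call takes 0.05 s, during which the arm holds its last target. There are 200 camera calls.

## Working session

There is one attempt and no reset: what is moved stays moved. The work goes in short steps, Python scripts to look and compute and a tool call to move; the robot and the scene stay as the last step left them, time stands still between calls to the robot, and variables do not carry over. Pictures are saved under pics/ and viewed, about 8 in all and at most 12, crops included, and the job is handed in when it is done.

Besides the shell and the picture viewer there is one more tool, called after "Request:" as name([rows], argument=value, ...), one row to a line, values as JSON. servo_tool: Moves the arm, as the interface text tells. Its arguments: {"type":"object","properties":{"series":{"type":"array"},"force":{"type":"number"}},"required":["series"]}

```bash
mkdir -p pics
python3 - <<'E'
from workcell import *
import cv2,numpy as np
s=state();print({k:np.round(v,3) for k,v in s.items()})
for n in("scene","side"):
    c=capture(n);cv2.imwrite(f"pics/{n}0.png",c["img"][:,:,::-1]);np.savez(f"{n}0.npz",**c)
    print(n,c["intrinsics"],c["R"],c["t"])
E
```

```text
{'t': np.float64(0.0), 'joints': array([-1.376,  0.207,  1.543,  0.   ,  1.393, -0.15 ]), 'qd': array([ 0.002, -0.   , -0.002, -0.001, -0.   ,  0.   ]), 'effort': array([ 1.0000e-03, -3.8304e+01, -2.9160e+01, -0.0000e+00,  1.1000e-02,
       -0.0000e+00]), 'tcp_pos': array([ 0.194, -0.54 ,  0.23 ]), 'eef_rot': array([-0.001,  0.985,  0.172, -0.   ]), 'force': array([-0.101, -0.507,  0.065]), 'moment': array([0.005, 0.06 , 0.019]), 'width': np.float64(0.086)}
scene [[541.88848894   0.         319.00698076]
 [  0.         541.88848894 245.38062725]
 [  0.           0.           1.        ]] [[-0.58792829 -0.80885718 -0.00950729]
 [-0.44622384  0.33410191 -0.83021696]
 [ 0.67470335 -0.48386565 -0.55735932]] [0.24864669 0.25724719 1.09514967]
side [[616.89779272   0.         323.57059563]
 [  0.         616.89779272 245.50001554]
 [  0.           0.           1.        ]] [[ 0.88789426 -0.46001436 -0.00552857]
 [-0.19846646 -0.37217205 -0.90669677]
 [ 0.41503596  0.8061481  -0.42174685]] [-0.49629903  0.13581774  1.66289548]
```

View pics/scene0.png

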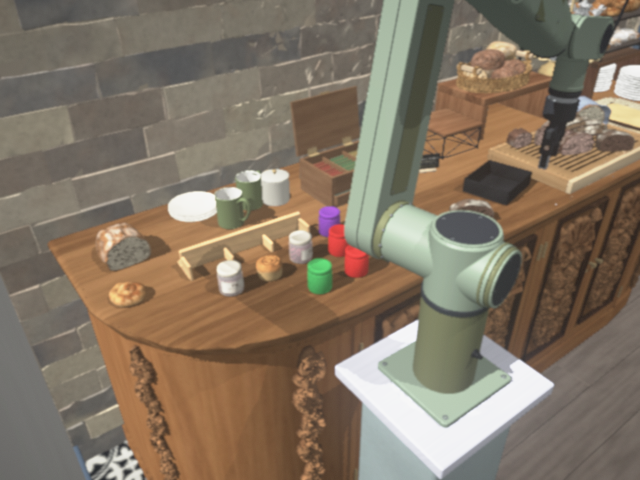

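View pics/side0.png

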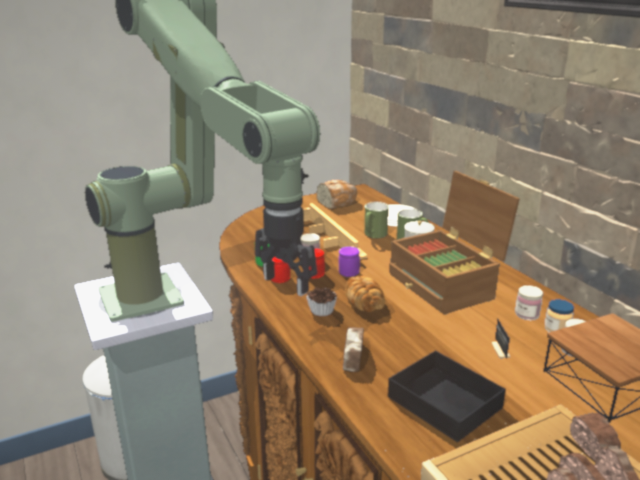

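The scene view shows pale jars at about (230,278) and (300,246) with the bun between them at (268,266). The rail's board runs from (180,262) to (308,222). The green, red and purple look-alikes stand at (319,276), (338,240), (356,262) and (329,220). In the side view the arm hides most of the work area.

Next I'll make a top-down map from the depth.

```bash
cat > h.py <<'E'
import numpy as np,cv2
def cloud(c):
    z=c["z_map"];K=c["intrinsics"];v,u=np.mgrid[:480,:640]
    P=np.stack([(u-K[0,2])/K[0,0]*z,(v-K[1,2])/K[1,1]*z,z],-1)
    return (P-c["t"])@c["R"]   # R^T (P - t)
def topmap(W,img,ok,x0,x1,y0,y1,s,name):
    # up = +x, left = +y ; s px per m
    H,Wd=int((x1-x0)*s),int((y1-y0)*s);o=np.zeros((H,Wd,3),np.uint8)
    m=ok&(W[...,2]>-.02)&(W[...,2]<.12)&(W[...,0]>x0)&(W[...,0]<x1)&(W[...,1]>y0)&(W[...,1]<y1)
    p=W[m];q=img[m];i=np.argsort(p[:,2]);p=p[i];q=q[i]
    for (x,y,_),k in zip(p,q):
        cv2.circle(o,(int((y1-y)*s),int((x1-x)*s)),1,tuple(int(a) for a in k[::-1]),-1)
    for g in np.arange(np.ceil(x0*10)/10,x1,.1):
        cv2.putText(o,f"x{g:.1f}",(0,int((x1-g)*s)),0,.4,(255,255,255));cv2.line(o,(0,int((x1-g)*s)),(Wd,int((x1-g)*s)),(255,255,0),1)
    for g in np.arange(np.ceil(y0*10)/10,y1,.1):
        cv2.putText(o,f"y{g:.1f}",(int((y1-g)*s),10),0,.4,(255,255,255));cv2.line(o,(int((y1-g)*s),0),(int((y1-g)*s),H),(255,255,0),1)
    cv2.imwrite(name,o)
E
python3 - <<'E'
from h import *
c=dict(np.load("scene0.npz"));W=cloud(c);ok=c["z_map"]>0
for n,(u,v) in dict(jl=(230,266),jr=(300,234),bun=(268,260),green=(319,266),red1=(338,230),red2=(356,252),purple=(329,211),boardL=(181,254),boardR=(305,218),pastry=(127,290)).items(): print(n,W[v,u].round(3))
topmap(W,c["img"],ok,.2,.9,-.45,.65,700,"pics/top0.png")
E
```

```text
jl [0.499 0.207 0.066]
jr [ 0.514 -0.006  0.066]
bun [0.492 0.106 0.044]
green [0.369 0.038 0.068]
red1 [ 0.472 -0.098  0.066]
red2 [ 0.362 -0.069  0.068]
purple [ 0.568 -0.141  0.063]
boardL [0.642 0.272 0.048]
boardR [ 0.671 -0.129 -0.005]
pastry [0.608 0.427 0.028]
```

View pics/top0.png

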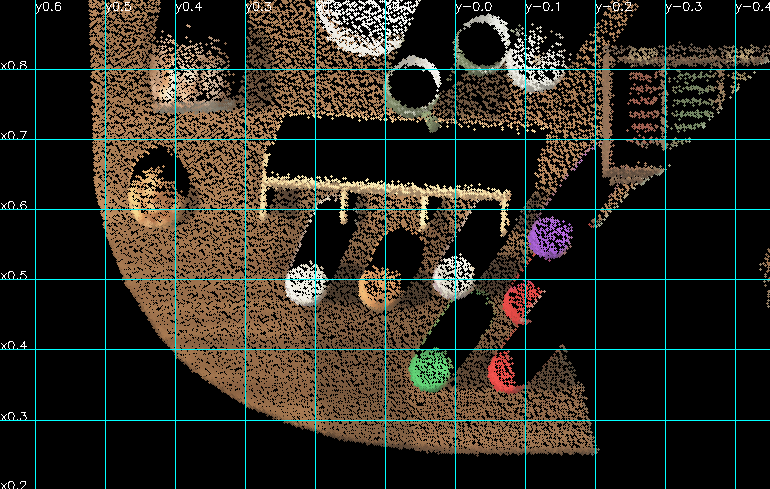

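The top-down map shows the left jar near (0.495, 0.213), the bun near (0.487, 0.107) and the right jar near (0.505, 0.0). Each jar stands in front of an outer bay, and the rail is yawed a few degrees. Next I'll fit these exactly.

```bash
cat >> h.py <<'E'
from scipy.optimize import least_squares
def circ(W,ok,c,zr,r=.03,R=.05):
    m=ok&(np.hypot(W[...,0]-c[0],W[...,1]-c[1])<R)&(W[...,2]>zr[0])&(W[...,2]<zr[1]);p=W[m]
    # visible wall points -> circle of known radius; top points -> hull circle
    t=p[p[:,2]>zr[1]-.015][:,:2].astype(np.float32)
    (cc,rr)=cv2.minEnclosingCircle(t) if len(t)>3 else ((0,0),0)
    f=least_squares(lambda q:np.hypot(p[:,0]-q[0],p[:,1]-q[1])-r,c,loss="soft_l1",f_scale=.002).x
    return np.round(cc,4),round(rr,4),np.round(f,4),len(p)
E
python3 - <<'E'
from h import *
c=dict(np.load("scene0.npz"));W=cloud(c);ok=c["z_map"]>0
for n,q in dict(L=(.495,.213),R=(.505,0)).items():
    print(n,"top",circ(W,ok,q,(.058,.08))[:2],"wall",circ(W,ok,q,(.012,.05))[2:],
      "zmax",np.percentile(W[ok&(np.hypot(W[...,0]-q[0],W[...,1]-q[1])<.02)][:,2],95).round(4))
for n,q,h in (("bun",(.487,.107),.05),("green",(.37,.036),.08),("red1",(.47,-.1),.08)): print(n,circ(W,ok,q,(.02,h)))
# rail front face
m=ok&(W[...,2]>.008)&(W[...,2]<.055)&(W[...,0]>.59)&(W[...,0]<.67)&(W[...,1]>-.065)&(W[...,1]<.265)
p=W[m];lo=lambda a:a[1]+a[0]*(p[:,1]-.1)-p[:,0]
f=least_squares(lo,(0.064,.63),loss="cauchy",f_scale=.001);a,b=f.x;print("front face x=%.4f+%.4f*(y-.1)"%(b,a),"resid med",np.median(abs(lo(f.x))),len(p))
# fins: points in front of face 10..45mm
yaw=-np.arctan(a);ex=np.array([np.cos(yaw),np.sin(yaw)]);ey=np.array([-ex[1],ex[0]])
o=np.array([b,.1]);xy=W[...,:2]-o;X=xy@ex;Y=xy@ey
for y in(-.1725,-.0575,.0575,.1725):
    m=ok&(X<-.015)&(X>-.045)&(W[...,2]>.015)&(W[...,2]<.05)&(abs(Y-y)<.025);print(y,Y[m].size,np.percentile(Y[m],[5,50,95]).round(4) if m.any() else "")
m=ok&(abs(X)<.018)&(W[...,2]>.03)&(abs(Y)<.25);print("ends",np.percentile(Y[m],[1,99]).round(4),"yaw",yaw)
E
```

```text
L top (array([0.4964, 0.2123]), 0.0307) wall (array([0.4972, 0.2104]), 312) zmax 0.0684
R top (array([ 5.032e-01, -1.000e-04]), 0.0295) wall (array([ 0.5067, -0.0022]), 282) zmax 0.0685
bun (array([0.4891, 0.1059]), 0.0326, array([0.491 , 0.1043]), 430)
green (array([0.3731, 0.0346]), 0.0302, array([0.3743, 0.0321]), 650)
red1 (array([ 0.4692, -0.0974]), 0.0299, array([ 0.4686, -0.1043]), 409)
front face x=0.6287+0.0588*(y-.1) resid med 0.0019080938316109464 1801
-0.1725 55 [-0.177  -0.1708 -0.1687]
-0.0575 33 [-0.0624 -0.0564 -0.0541]
0.0575 34 [0.0527 0.0582 0.0607]
0.1725 49 [0.169  0.1739 0.175 ]
ends [-0.1737  0.1734] yaw -0.0586954530485657
```

```bash
cat > go.py <<'E'
import sys,numpy as np
from workcell import *
from scipy.spatial.transform import Rotation as Ro
def go(x,y,z,yaw):
    s=state();R=Ro.from_quat(np.roll(s["eef_rot"],-1)).as_matrix()
    cy=np.arctan2(R[1,0],R[0,0]);d=R.T@(np.array([x,y,z])-s["tcp_pos"])
    print("t",round(s["t"],2),"at",s["tcp_pos"].round(4),"yaw",cy.round(4),"F",s["force"].round(1),"shift",d.round(4),"spin",round(cy-yaw,4))
go(*map(float,sys.argv[1:]))
E
python3 go.py .446 .007 .2 -.137
```

```text
t 0.1 at [ 0.1942 -0.5405  0.2302] yaw 0.3447 F [ 0.1  0.4 -0.1] shift [ 0.422  -0.4301  0.0313] spin 0.4817
```

Request:
servo_tool([
  [[0.015,-0.015,0],0.03,0.03],
  [[0.04,-0.04,0],0.06,0.03],
  [[0.066,-0.067,0],0.09,0.03],
  [[0.092,-0.094,0],0.12,0.03],
  [[0.118,-0.121,0],0.15,0.03],
  [[0.144,-0.148,0],0.18,0.03],
  [[0.17,-0.175,0],0.21,0.03],
  [[0.196,-0.2,0],0.24,0.03],
], force=30)

```text
t: 0.77
tcp_pos: [0.3112, -0.2845, 0.2308]
eef_rot: [-0.0, 0.999, 0.051, -0.0]
force: [0.1, -1.1, -0.1]
width: 0.0301
```

```bash
python3 go.py .446 .007 .2 -.137
```

```text
t 0.77 at [ 0.3112 -0.2845  0.2308] yaw 0.1028 F [ 0.1 -1.1 -0.1] shift [ 0.164  -0.2761  0.031 ] spin 0.2398
```

Request:
servo_tool([
  [[0.02,-0.034,0.004],0.03,0.03],
  [[0.04,-0.068,0.008],0.06,0.03],
  [[0.061,-0.102,0.012],0.09,0.03],
  [[0.082,-0.137,0.016],0.12,0.03],
  [[0.102,-0.171,0.02],0.15,0.03],
  [[0.123,-0.206,0.024],0.18,0.03],
  [[0.144,-0.241,0.028],0.21,0.03],
  [[0.164,-0.275,0.031],0.24,0.03],
])

```text
t: 1.43
tcp_pos: [0.4455, 0.0062, 0.1997]
eef_rot: [0.0, 0.998, -0.068, -0.0]
force: [-0.6, -0.4, 0.5]
width: 0.0301
```

Request:
servo_tool([
  [[0,0,0],0,0.03],
  [[0,0,0],0,0.03],
  [[0,0,0],0,0.03],
])

```text
t: 1.68
tcp_pos: [0.445, 0.004, 0.1998]
eef_rot: [0.0, 0.998, -0.067, -0.001]
force: [-0.2, 0.5, -0.2]
width: 0.0304
```

```bash
python3 go.py .446 .007 .06 -.137
python3 - <<'E'
from h import *
from workcell import *
from scipy.spatial.transform import Rotation as Ro
s=state();c=capture("wrist");T=np.eye(4);T[:3,:3]=Ro.from_quat(np.roll(s["eef_rot"],-1)).as_matrix();T[:3,3]=s["tcp_pos"]
M=np.linalg.inv(T@c["T_tool_cam"]);c["R"],c["t"]=M[:3,:3],M[:3,3]
np.savez("wrist0.npz",**c);cv2.imwrite("pics/wrist0.png",c["img"][:,:,::-1])
W=cloud(c);ok=c["z_map"]>0
for n,q in dict(L=(.4967,.2115),R=(.505,-.001),bun=(.49,.105)).items():
    try: print(n,circ(W,ok,q,(.058,.08)),circ(W,ok,q,(.012,.05))[2:])
    except Exception as e: print(n,e)
m=ok&(W[...,2]>.008)&(W[...,2]<.055)&(W[...,0]>.59)&(W[...,0]<.67)&(W[...,1]>-.065)&(W[...,1]<.265);p=W[m];print(len(p))
if len(p)>50:
    lo=lambda a:a[1]+a[0]*(p[:,1]-.1)-p[:,0];f=least_squares(lo,(0.059,.629),loss="cauchy",f_scale=.001);print(f.x)
E
```

```text
t 1.68 at [0.445  0.004  0.1998] yaw -0.1339 F [-0.2  0.5 -0.2] shift [ 0.0007 -0.0032  0.1398] spin 0.0031
L (array([0.4996, 0.2101]), 0.0297, array([0.4919, 0.2112]), 4423) (array([0.4992, 0.2105]), 1551)
R (array([ 0.5088, -0.0017]), 0.029, array([ 4.947e-01, -3.000e-04]), 4482) (array([ 0.505, -0.001]), 0)
bun (array([0, 0]), 0, array([0.49 , 0.105]), 0) (array([0.4941, 0.1029]), 4545)
5429
[0.0604367  0.63058776]
```

View pics/wrist0.png

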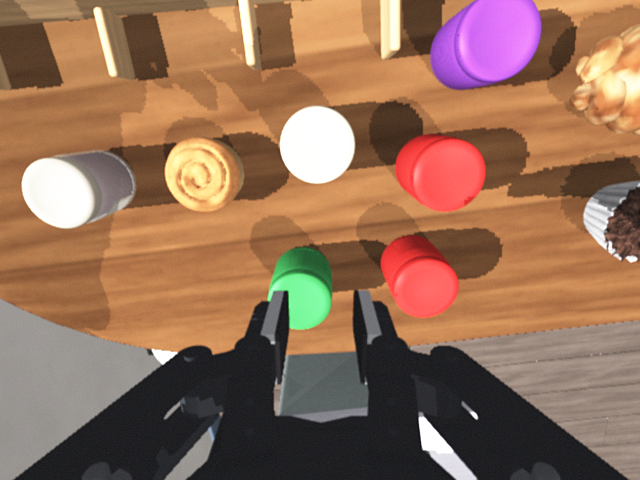

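The wrist view shows the right jar at (317,145), the bun at (204,174), the left jar at (70,190) and the green look-alike at (301,290) behind the fingers. It agrees with the scene measurements to 2–4 mm. I'll descend between the green one and the right jar.

Request:
servo_tool([
  [[0.002,-0.003,0.03],0.003,0.03],
  [[0.002,-0.003,0.06],0.003,0.03],
  [[0.002,-0.003,0.09],0.003,0.03],
  [[0.002,-0.003,0.12],0.003,0.03],
  [[0.002,-0.003,0.145],0.003,0.03],
  [[0.002,-0.003,0.165],0.003,0.03],
  [[0.002,-0.003,0.18],0.003,0.03],
  [[0.002,-0.003,0.186],0.003,0.03],
])

```text
t: 2.4
tcp_pos: [0.4456, 0.0051, 0.0122]
eef_rot: [-0.0, 0.997, -0.071, -0.002]
force: [-0.9, 0.4, 1.0]
width: 0.03
```

```bash
python3 go.py .5575 -.008 .013 -.137
```

```text
t 2.4 at [0.4456 0.0051 0.0122] yaw -0.1417 F [-0.9  0.4  1. ] shift [ 0.1126 -0.0028 -0.0013] spin -0.0047
```

Request:
servo_tool([
  [[0.006,-0.002,0],0,0.03],
  [[0.012,-0.003,0],0,0.03],
  [[0.018,-0.003,0],0,0.03],
  [[0.024,-0.003,0],0,0.03],
  [[0.03,-0.003,0],0,0.03],
  [[0.036,-0.003,0],0,0.03],
  [[0.042,-0.003,0],0,0.03],
  [[0.048,-0.003,0],0,0.03],
])

```text
t: 3.07
tcp_pos: [0.4957, 0.0033, 0.0144]
eef_rot: [-0.0, 0.998, -0.069, -0.001]
force: [-4.1, 0.8, 5.0]
width: 0.0298
```

Request:
servo_tool([
  [[0.006,0,0],0,0.03],
  [[0.012,0,0],0,0.03],
  [[0.018,0,0],0,0.03],
  [[0.024,0,0],0,0.03],
  [[0.03,0,0],0,0.03],
  [[0.036,0,0],0,0.03],
  [[0.041,0,0],0,0.03],
  [[0.045,0,0],0,0.03],
])

```text
t: 3.73
tcp_pos: [0.5413, -0.0032, 0.0143]
eef_rot: [-0.0, 0.998, -0.069, 0.0]
force: [-4.2, 0.3, 2.9]
width: 0.03
```

```bash
python3 go.py .5575 -.008 .013 -.137;python3 - <<'E'
from h import *
from workcell import *
c=capture("scene");np.savez("s1.npz",**c);cv2.imwrite("pics/s1.png",cv2.resize(c["img"][180:330,100:400,::-1],None,fx=2.5,fy=2.5))
W=cloud(c);ok=c["z_map"]>0
for n,q in dict(L=(.4967,.2115),R=(.577,-.01)).items(): print(n,circ(W,ok,q,(.058,.08)))
E
```

```text
t 3.73 at [ 0.5413 -0.0032  0.0143] yaw -0.1382 F [-4.2  0.3  2.9] shift [0.0167 0.0025 0.0013] spin -0.0012
L (array([0.4959, 0.2125]), 0.0305, array([0.4994, 0.2104]), 332)
R (array([ 0.5609, -0.0106]), 0.0392, array([ 0.5673, -0.0086]), 110)
```

View pics/s1.png

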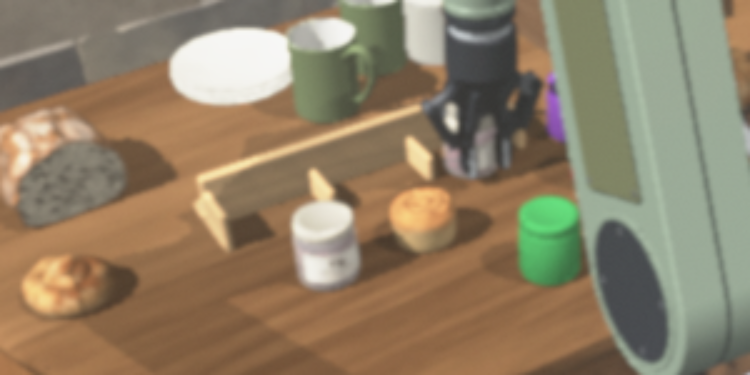

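The scene crop shows the right jar (470,140) upright between the fingers and entering the right bay. The bun and the left jar haven't moved. I'll make the last stretch slowly.

Request:
servo_tool([
  [[0.002,0,0],0,0.03],
  [[0.004,0.001,0],0,0.03],
  [[0.006,0.001,0],0,0.03],
  [[0.008,0.001,0],0,0.03],
  [[0.01,0.001,0],0,0.03],
  [[0.012,0.001,0],0,0.03],
])

```text
t: 4.28
tcp_pos: [0.5527, -0.006, 0.0142]
eef_rot: [0.0, 0.998, -0.069, 0.0]
force: [-2.3, 0.6, 0.8]
width: 0.0301
```

Request:
servo_tool([
  [[0.001,0,0],0,0.03],
  [[0.002,0,0],0,0.03],
])

```text
t: 4.45
tcp_pos: [0.5545, -0.0062, 0.0142]
eef_rot: [0.0, 0.998, -0.069, 0.0]
force: [-1.7, 0.6, 0.8]
width: 0.0304
```

Request:
servo_tool([
  [[0.001,0,0],0,0.03],
  [[0.002,0,0],0,0.03],
])

```text
t: 4.62
tcp_pos: [0.5562, -0.0064, 0.0142]
eef_rot: [0.0, 0.998, -0.069, -0.0]
force: [-1.9, 0.8, 1.4]
width: 0.0298
```

Request:
servo_tool([
  [[0.001,0,0],0,0.03],
  [[0.002,0,0],0,0.03],
])

```text
t: 4.78
tcp_pos: [0.5583, -0.0067, 0.0143]
eef_rot: [0.0, 0.998, -0.069, 0.0]
force: [-1.3, 1.3, -0.6]
width: 0.0302
```

Request:
servo_tool([
  [[0.001,0,0],0,0.03],
  [[0.002,0,0],0,0.03],
])

```text
t: 4.95
tcp_pos: [0.5597, -0.0068, 0.0142]
eef_rot: [-0.0, 0.998, -0.069, -0.001]
force: [-4.6, 0.8, 2.5]
width: 0.0301
```

Request:
servo_tool([
  [[0.001,0,0],0,0.03],
  [[0.002,0,0],0,0.03],
])

```text
t: 5.12
tcp_pos: [0.5598, -0.0069, 0.0141]
eef_rot: [-0.0, 0.998, -0.069, -0.003]
force: [-9.7, 0.6, 8.3]
width: 0.0302
```

The TCP stalled at x = 0.560 and the force rose to about 10 N, so the jar is against the board. I'll back off, lift, and move over to the left jar.

Request:
servo_tool([
  [[-0.003,0,0],0,0.03],
  [[-0.01,0,0],0,0.03],
  [[-0.02,0,0],0,0.03],
  [[-0.03,0,0],0,0.03],
  [[-0.035,0,-0.03],0,0.03],
  [[-0.035,0,-0.06],0,0.03],
  [[-0.035,0,-0.09],0,0.03],
  [[-0.035,0,-0.12],0,0.03],
])

```text
t: 5.78
tcp_pos: [0.5275, -0.0024, 0.1356]
eef_rot: [0.0, 0.998, -0.069, 0.001]
force: [1.0, 0.4, 0.2]
width: 0.0299
```

```bash
python3 go.py .438 .208 .134 .05
```

```text
t 5.78 at [ 0.5275 -0.0024  0.1356] yaw -0.1382 F [1.  0.4 0.2] shift [-0.1176 -0.196   0.0014] spin -0.1882
```

Request:
servo_tool([
  [[-0.017,-0.028,0],-0.03,0.03],
  [[-0.034,-0.056,0],-0.06,0.03],
  [[-0.051,-0.084,0],-0.09,0.03],
  [[-0.068,-0.112,0],-0.12,0.03],
  [[-0.085,-0.14,0],-0.15,0.03],
  [[-0.102,-0.17,0],-0.18,0.03],
  [[-0.117,-0.196,0],-0.188,0.03],
  [[-0.117,-0.196,0],-0.188,0.03],
])

```text
t: 6.45
tcp_pos: [0.4366, 0.212, 0.1344]
eef_rot: [-0.001, 1.0, 0.028, 0.0]
force: [0.7, -0.2, 0.7]
width: 0.0297
```

```bash
python3 go.py .438 .208 .014 .05
python3 - <<'E'
from h import *
from workcell import *
from scipy.spatial.transform import Rotation as Ro
s=state();c=capture("wrist");T=np.eye(4);T[:3,:3]=Ro.from_quat(np.roll(s["eef_rot"],-1)).as_matrix();T[:3,3]=s["tcp_pos"]
M=np.linalg.inv(T@c["T_tool_cam"]);c["R"],c["t"]=M[:3,:3],M[:3,3]
np.savez("wrist1.npz",**c);cv2.imwrite("pics/wrist1.png",c["img"][:,:,::-1])
W=cloud(c);ok=c["z_map"]>0
for n,q in dict(L=(.4967,.2115),R=(.595,-.012)).items(): print(n,circ(W,ok,q,(.058,.08)))
E
```

```text
t 6.45 at [0.4366 0.212  0.1344] yaw 0.0552 F [ 0.7 -0.2  0.7] shift [0.0011 0.0044 0.1204] spin 0.0052
L (array([0.4993, 0.2103]), 0.029, array([0.4852, 0.2093]), 7480)
R (array([0, 0]), 0, array([ 0.595, -0.012]), 0)
```

View pics/wrist1.png

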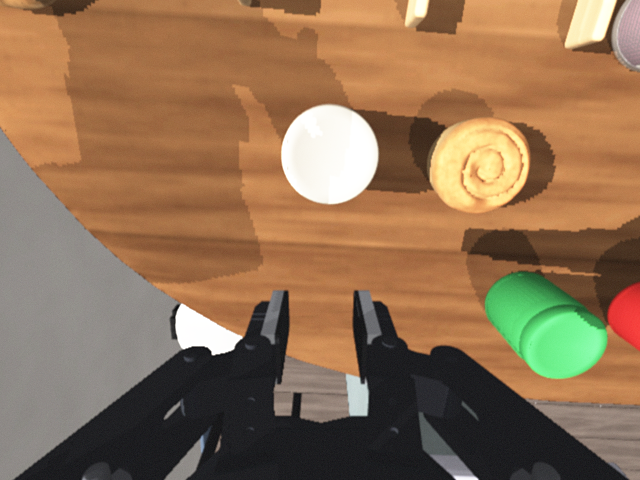

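The wrist view shows the left jar at (330,155), nearly centred ahead of the fingers, with nothing below where the fingers will come down. The bun is at (480,165).

Request:
servo_tool([
  [[0.001,0.003,0.025],0.004,0.03],
  [[0.001,0.003,0.05],0.004,0.03],
  [[0.001,0.003,0.075],0.004,0.03],
  [[0.001,0.003,0.095],0.004,0.03],
  [[0.001,0.003,0.11],0.004,0.03],
  [[0.001,0.003,0.12],0.004,0.03],
  [[0.001,0.003,0.12],0.004,0.03],
])

```text
t: 7.08
tcp_pos: [0.4384, 0.2036, 0.0123]
eef_rot: [0.001, 1.0, 0.022, -0.002]
force: [-0.1, -0.4, 0.1]
width: 0.0299
```

```bash
python3 go.py .571 .2148 .014 .05
```

```text
t 7.08 at [0.4384 0.2036 0.0123] yaw 0.0446 F [-0.1 -0.4  0.1] shift [ 0.133  -0.0053 -0.0022] spin -0.0054
```

Request:
servo_tool([
  [[0.006,-0.002,-0.001],0,0.03],
  [[0.012,-0.004,-0.001],0,0.03],
  [[0.018,-0.004,-0.001],0,0.03],
  [[0.024,-0.004,-0.001],0,0.03],
  [[0.03,-0.004,-0.001],0,0.03],
  [[0.036,-0.004,-0.001],0,0.03],
  [[0.042,-0.004,-0.001],0,0.03],
  [[0.048,-0.004,-0.001],0,0.03],
])

```text
t: 7.75
tcp_pos: [0.4876, 0.2112, 0.0154]
eef_rot: [0.0, 1.0, 0.023, -0.0]
force: [-3.9, -0.3, 4.6]
width: 0.0302
```

Request:
servo_tool([
  [[0.006,0,0],0,0.03],
  [[0.012,0,0],0,0.03],
  [[0.018,0,0],0,0.03],
  [[0.024,0,0],0,0.03],
  [[0.03,0,0],0,0.03],
  [[0.036,0,0],0,0.03],
  [[0.042,0,0],0,0.03],
  [[0.048,0,0],0,0.03],
])

```text
t: 8.42
tcp_pos: [0.5361, 0.2133, 0.0153]
eef_rot: [-0.0, 1.0, 0.023, 0.0]
force: [-3.8, 0.5, 3.5]
width: 0.0304
```

```bash
python3 go.py .573 .2148 .014 .05;python3 - <<'E'
from h import *
from workcell import *
c=capture("scene");np.savez("s2.npz",**c);cv2.imwrite("pics/s2.png",cv2.resize(c["img"][180:330,100:400,::-1],None,fx=2.5,fy=2.5))
W=cloud(c);ok=c["z_map"]>0
for n,q in dict(L=(.567,.215),R=(.595,-.012)).items(): print(n,circ(W,ok,q,(.058,.08)))
E
```

```text
t 8.42 at [0.5361 0.2133 0.0153] yaw 0.0457 F [-3.8  0.5  3.5] shift [0.037  0.0002 0.0013] spin -0.0043
L (array([0.5505, 0.2102]), 0.0408, array([0.5511, 0.2145]), 150)
R (array([ 0.5903, -0.0111]), 0.0302, array([ 0.5956, -0.0119]), 240)
```

View pics/s2.png

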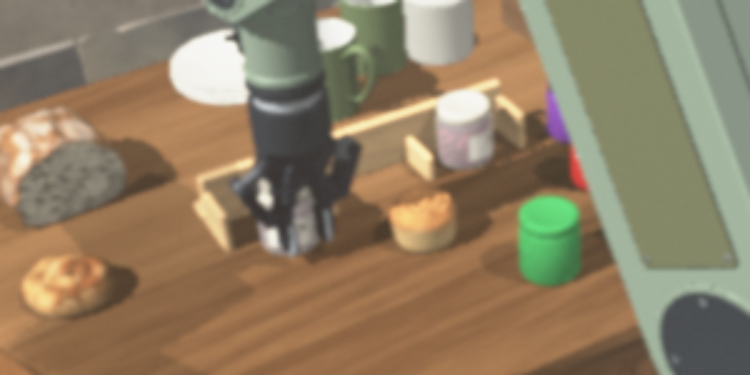

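The scene crop shows the right jar (465,125) standing at the board in the right bay. The left jar (290,215) is upright in the fingers and entering the left bay, about 37 mm short.

Request:
servo_tool([
  [[0.004,0,0],0,0.03],
  [[0.008,0,0],0,0.03],
  [[0.012,0,0],0,0.03],
  [[0.016,0,0],0,0.03],
  [[0.02,0,0],0,0.03],
  [[0.024,0,0],0,0.03],
  [[0.027,0,0],0,0.03],
  [[0.029,0,0],0,0.03],
])

```text
t: 9.13
tcp_pos: [0.5651, 0.2146, 0.0153]
eef_rot: [-0.0, 1.0, 0.023, 0.0]
force: [-0.6, -0.8, 0.6]
width: 0.0302
```

Request:
servo_tool([
  [[0.001,0,0],0,0.03],
  [[0.002,0,0],0,0.03],
  [[0.003,0,0],0,0.03],
  [[0.004,0,0],0,0.03],
])

```text
t: 9.47
tcp_pos: [0.5683, 0.2149, 0.0152]
eef_rot: [0.0, 1.0, 0.023, -0.0]
force: [-1.7, 0.6, 0.7]
width: 0.03
```

Request:
servo_tool([
  [[0.001,0,0],0,0.03],
  [[0.002,0,0],0,0.03],
])

```text
t: 9.63
tcp_pos: [0.5704, 0.2149, 0.0153]
eef_rot: [0.0, 1.0, 0.023, 0.0]
force: [-1.3, 0.2, 1.1]
width: 0.0299
```

Request:
servo_tool([
  [[0.001,0,0],0,0.03],
  [[0.002,0,0],0,0.03],
])

```text
t: 9.8
tcp_pos: [0.5718, 0.215, 0.0151]
eef_rot: [0.0, 1.0, 0.023, -0.001]
force: [-4.8, 0.8, 2.5]
width: 0.0302
```

Request:
servo_tool([
  [[0.001,0,0],0,0.03],
  [[0.002,0,0],0,0.03],
])

```text
t: 9.97
tcp_pos: [0.5719, 0.215, 0.0151]
eef_rot: [0.0, 1.0, 0.023, -0.003]
force: [-9.2, -0.2, 7.7]
width: 0.0298
```

The left jar shows the same stall and 9 N rise, so it is against the board. I'll retreat and lift.

Request:
servo_tool([
  [[-0.003,0,0],0,0.03],
  [[-0.01,0,0],0,0.03],
  [[-0.02,0,0],0,0.03],
  [[-0.03,0,0],0,0.03],
  [[-0.04,0,-0.03],0,0.03],
  [[-0.05,0,-0.06],0,0.03],
  [[-0.06,0,-0.1],0,0.03],
  [[-0.07,0,-0.135],0,0.03],
])

```text
t: 10.63
tcp_pos: [0.5043, 0.2118, 0.152]
eef_rot: [-0.0, 1.0, 0.023, 0.001]
force: [0.2, 0.1, 1.3]
width: 0.0303
```

Request:
servo_tool([
  [[-0.03,0.02,-0.02],0,0.03],
  [[-0.06,0.055,-0.035],0,0.03],
  [[-0.08,0.09,-0.04],0,0.03],
  [[-0.09,0.1,-0.04],0,0.03],
  [[-0.09,0.1,-0.04],0,0.03],
  [[-0.09,0.1,-0.04],0,0.03],
])

```text
t: 11.13
tcp_pos: [0.4194, 0.1074, 0.1909]
eef_rot: [-0.0, 1.0, 0.022, 0.002]
force: [-0.2, 1.1, 0.2]
width: 0.0303
```

Run:
```python
from h import *
from workcell import *
from scipy.spatial.transform import Rotation as Ro
s=state();print(s["tcp_pos"],s["t"]);c=capture("wrist");T=np.eye(4);T[:3,:3]=Ro.from_quat(np.roll(s["eef_rot"],-1)).as_matrix();T[:3,3]=s["tcp_pos"]
M=np.linalg.inv(T@c["T_tool_cam"]);c["R"],c["t"]=M[:3,:3],M[:3,3]
cv2.imwrite("pics/wrist2.png",c["img"][:,:,::-1])
d=capture("scene")
for n,c in(("wrist",c),("scene",d)):
    W=cloud(c);ok=c["z_map"]>0
    for k,q in dict(L=(.6065,.2166),R=(.595,-.012),bun=(.49,.105)).items():
        try: print(n,k,circ(W,ok,q,(.058,.08) if k!="bun" else (.02,.06)))
        except Exception as e: print(n,k,e)
    m=ok&(W[...,2]>.008)&(W[...,2]<.055)&(W[...,0]>.59)&(W[...,0]<.67)&(abs(W[...,1]-.1)<.07);p=W[m]
    if len(p)>50:
        lo=lambda a:a[1]+a[0]*(p[:,1]-.1)-p[:,0];print("face",least_squares(lo,(0.059,.629),loss="cauchy",f_scale=.001).x)
```

```text
[0.41939703 0.10736957 0.19094878] 11.1333
wrist L (array([0, 0]), 0, array([0.6065, 0.2166]), 0)
wrist R (array([ 0.5831, -0.0112]), 0.0269, array([ 0.6017, -0.0084]), 2184)
wrist bun (array([0.4933, 0.1037]), 0.0279, array([0.4939, 0.1036]), 5151)
face [-0.00332795  0.5913958 ]
scene L (array([0.6027, 0.2182]), 0.0297, array([0.6087, 0.2164]), 292)
scene R (array([ 0.5901, -0.0096]), 0.0301, array([ 0.5935, -0.0207]), 165)
scene bun (array([0.4817, 0.1067]), 0.0244, array([0.4914, 0.1047]), 429)
face [0.0649806  0.62855919]
```

View pics/wrist2.png

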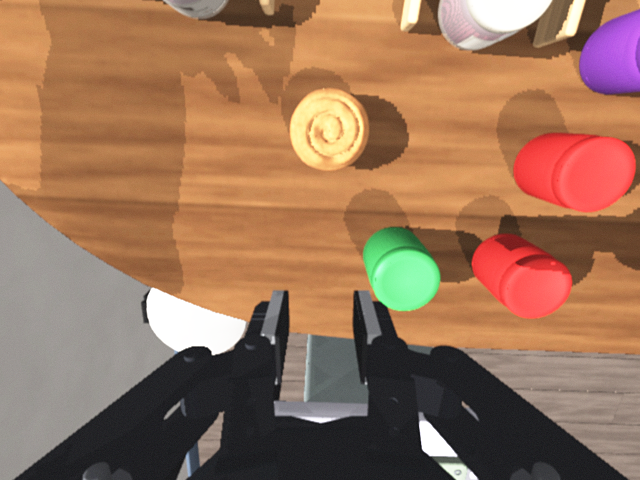

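The wrist view shows both jars in their outer bays at the top edge, with the bun at (330,128) and the look-alikes where they were. The board is out of frame, so I'll move forward and check the contacts from above.

Request:
servo_tool([
  [[0.02,0,-0.01],0,0.03],
  [[0.045,0,-0.02],0,0.03],
  [[0.07,0,-0.03],0,0.03],
  [[0.095,0,-0.04],0,0.03],
  [[0.12,0,-0.05],0,0.03],
  [[0.14,0,-0.06],0,0.03],
  [[0.14,0,-0.06],0,0.03],
  [[0.14,0,-0.06],0,0.03],
])

```text
t: 11.9
tcp_pos: [0.5602, 0.1152, 0.2498]
eef_rot: [-0.0, 1.0, 0.023, -0.0]
force: [-0.8, -0.4, -0.3]
width: 0.0301
```

Run:
```python
from h import *
from workcell import *
from scipy.spatial.transform import Rotation as Ro
s=state();print(s["tcp_pos"],s["t"]);c=capture("wrist");T=np.eye(4);T[:3,:3]=Ro.from_quat(np.roll(s["eef_rot"],-1)).as_matrix();T[:3,3]=s["tcp_pos"]
M=np.linalg.inv(T@c["T_tool_cam"]);c["R"],c["t"]=M[:3,:3],M[:3,3]
cv2.imwrite("pics/wrist3.png",c["img"][:,:,::-1])
W=cloud(c);ok=c["z_map"]>0
m=ok&(W[...,2]>.052)&(W[...,2]<.065)&(W[...,0]>.6)&(W[...,0]<.67)&(abs(W[...,1]-.1)<.07);p=W[m]
f=np.polyfit(p[:,1]-.1,p[:,0],1);print("board top centreline",f,len(p),"x spread",np.ptp(np.percentile(p[:,0]-np.polyval(f,p[:,1]-.1),[2,98])))
for k,q in dict(L=(.6065,.2166),R=(.595,-.012)).items():
    m=ok&(W[...,2]>.0625)&(np.hypot(W[...,0]-q[0],W[...,1]-q[1])<.036);(cc,r)=cv2.minEnclosingCircle(W[m][:,:2].astype(np.float32))
    b=np.polyval(f,cc[1]-.1);print(k,np.round(cc,4),round(r,4),"z",np.median(W[m][:,2]),"axis to front face mm",((b-cc[0])/np.hypot(1,f[0])-.006)*1e3)
```

```text
[0.56021175 0.1152352  0.24983381] 11.9
board top centreline [0.05975079 0.6367387 ] 2038 x spread 0.01151222210369008
L [0.6104 0.2166] 0.0316 z 0.07057091533735473 axis to front face mm 27.261289594414983
R [ 0.598  -0.0111] 0.0324 z 0.07070956282423387 axis to front face mm 26.039624626168884
```

View pics/wrist3.png

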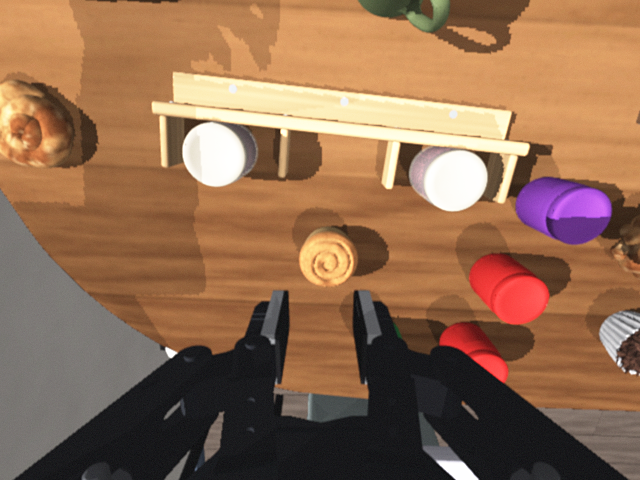

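The wrist view shows both jars, at (218,153) and (448,178), upright against the board in the left and right bays. The bun at (328,256) and the look-alikes haven't been disturbed. The arm is clear of everything, so I'll hand in.

```bash
python3 -c "
from workcell import *
s=state();print(s['t'],s['force'],abs(s['qd']).max());print(sign_off())"
```

```text
11.95 [-0.50463218  0.63977069 -0.79594537] 0.04477668691720618
the job is handed in; nothing more can be done
None
```

I pushed both jars along the surface with the fingertips, the right jar into the right bay and the left jar into the left bay. I handed the job in at 11.95 s. Each push ended when the fingers stalled and the force rose to about 9–10 N, which I took as the jar meeting the back board. The arm was lifted clear before hand-in.

**Last checks:** the final wrist picture shows both jars upright against the board in separate bays. In it, the bun, the small pastry, and the red and purple look-alikes look undisturbed, but I measured only the bun. The green look-alike is mostly hidden behind the gripper there; it stood clear in the picture before.

**Where the checks disagreed:** the distance from jar axis to board should be 30 mm. The final wrist measurement gave 26–27 mm, with the fitted circle enlarged, probably by stray board points. The scene camera gave about 32–33 mm, and it also read the jars 2–4 mm closer to the robot than the wrist camera did at the start. Contact with the board therefore rests on the stall and force readings and the picture, not on these distances.

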